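# Open the slanted accessory jar on the desk

### The arm

A 6-joint arm with a two-finger parallel gripper is mounted at the origin on the work surface. World frame = base frame: x ahead of the robot, y to its left, z up, the work surface at z = 0. Lengths are in m, angles in rad, forces in N, time in s.
With the tool pointing down it reaches from about 0.375 to 0.9 m from the base axis. Payload 3.1 kg.
Tool frame: the origin (TCP) lies between the finger pads; the fingertips stand 22 mm ahead of it and the grasp point (between the pads) lies 3 mm ahead of it; z points along the fingers, y is the line along which they close (so a half turn about z gives the same grasp; the last joint's range is limited). The gripper opens to 87 mm and grips with 3 to 60 N. Pads are 19 mm wide; open, the fingers measure 117 mm over their backs; the gripper's body (75 mm by 190 mm) begins 51 mm behind the grasp point.
Start: joints at [-1.415, 0.527, 1.433, -0, 1.181, -0.178], TCP at [0.205, -0.59, 0.245] pointing down, gripper open.
Joint ranges: [-3.08, 3.08], [-0.75, 2.2], [0.22, 2.44], [-1.43, 4.57], [0, 2.65], [-2.85, 2.85]. Speed limits (rad/s): [2.79, 2.79, 3.14, 3.14, 3.14, 3.14].

### API

Orientations are given as a unit quaternion [x, y, z, w].
In Python, from rig import get_obs, camera, get_calibration, hand_in, cut_out gives the robot as it stands.
- The arm moves only by the shell command python3 -m inch 'ROWS' [OPENING] [FORCE]. ROWS is JSON, one flat list of numbers, 6 for each row, row after row: the shift along the tool's x, y, z scaled (see below), then the turn, a rotation vector about the tool's x, y, z scaled (see below). A call has 1 to 20 rows; each row is the pose to reach, as a shift and turn from the pose commanded when the call began, along the tool's axes at that moment; what a row does not reach only later rows make up. The controller multiplies each number of a shift by 0.08 m and each number of a turn by 90 degrees. A row lasts 1/12 s, in which the tool goes at most 41.7 mm and 7.16 degrees, less where a joint would pass 70% of its speed; a pose out of reach is approached as far as the arm can. A call with a number of a shift or a turn outside -1 to 1 is refused whole. A call with a gripper value outside its range is refused whole. OPENING is the finger opening in mm, from 0 to 87, set as the call begins (- or left out, the last holds). The fingers move at their own pace and stop on an object; FORCE is the grip in N (left out, the last holds). Time passes only in rows, so rows that repeat a pose let the fingers close. It gives the time, the measured TCP pose, the force, the opening and the grip force at its end, in the units of the state.
- get_obs(): the state, without advancing time (a new reading comes with each control period).
- camera(name): name is "scene" or "top"; returns the picture (384x512x3 uint8, red, green, blue); there is no depth.
- get_calibration(name): a dict with "vertical_fov" (degrees; the focal length in pixels is half the picture's height over the tangent of half this angle, whatever the lens; pixels are square), "cx", "cy" (the principal point, pixels), "T" (4x4, takes a point from camera to world coordinates). Camera axes: x right, y down, z forward; pixel columns grow to the right and rows downward; lengths in m; the calibration is good to about 2 mm. A picture is of the moment at which its call begins. get_calibration takes no time and is no camera call.
- hand_in(): hands the job in; it is judged then, once.
Trained networks look in the newest picture that a camera, given by its name, has taken for a name from the list of things; names that differ only in an ending like _2 or _b are one class to them, and where a whole thing is asked for, a point or a joint stands for the part that bears it (a point fixed in the world has none). Each returns a list of dicts, best first, with "conf" (0 to 1); they miss things now and then, are a little off and sometimes report something else, mostly with a low value. They report only what shows in the picture. A call takes as long as a camera call. They do not tell look-alikes from the thing itself.
- cut_out(camera, thing): "region" (384x512 bool, what is visible of it) and "bbox" ([left, top, right, bottom] in pixels, round what is visible of it).
The state is a dict: "time": time; "q": joint angles; "joint_velocities": joint speeds; "joint_torque": joint torques, N m; "position": TCP position; "tool_rot": TCP orientation; "ft_force": force on the tool from outside, world axes, zero at the start; "moment": the same for the moment, N m; "grip_width": finger opening in m; "grip_force": force on a finger pad.
Only numpy, scipy, OpenCV 4.12 (cv2) and the standard library are available. Lean on these libraries where they do the work, as an engineer would, in place of code of your own. Each camera call takes 0.05 s, during which the arm holds its last target. There are 200 camera calls.

### The job

Unscrew the lid of the jar that leans in its stand by turning it anticlockwise until the thread lets go, then lift it off and set it down gently, right way up, wholly on the round cork coaster. Do not drop the lid, and leave the mouse, the mini computer and the power brick where they are.

Things in the scene. Friction and masses are not known exactly. Their poses are not given: they have to be found in the camera images.
- jar: Grey plastic jar, 76 mm across, 150 mm long, fixed in a white stand on the desk, immovable, leaning 28 degrees so that its mouth looks up and towards the robot's side. Origin: centre of the jar's underside, 29 mm above the desk. z: the jar's axis, out of the mouth, 28 degrees from vertical; y is level.
- jar_mouth (a point): Centre of the jar's rim, 150 mm along its z; same axes. Neck 47 mm across, 38 mm long, three-start right-hand thread, lead 18 mm per turn: turned anticlockwise seen from outside, the lid rises 18 mm a turn and comes free after about 1.5 turns (27 mm of rise). Before that it cannot be pulled off; once free it slides off the tilted neck if let go.
- lid: Black plastic screw lid, 0.12 kg, fully screwed on at the start, then a loose body. Origin: centre of the open underside of its skirt, 114 mm along the jar's z when closed; z: its axis, out through the top. Skirt 68 mm across, flat top at z = 41 mm. Turns with little effort, has 1.5 mm of axial play in the thread and stays put when let go.
- lid_grip (a point): Middle of the lid's grip, 56 mm along the lid's z; lid's axes. The grip is an upright hexagonal block in the middle of the flat top: 40 mm across its flats, 46 mm across corners, 30 mm tall (z = 41 to 71 mm from the lid's underside). One pair of flats faces the lid's +y and -y, the other two pairs are turned 60 degrees from it.
- coaster: Round cork coaster, 120 mm across, 6 mm thick, stuck to the desk. Origin: centre of its underside.
- mouse: Black computer mouse 110 x 60 x 34 mm, loose bystander. Origin: centre of its underside.
- minipc: Mini computer, black box 130 x 130 x 52 mm with a bare metal top, loose bystander. Origin: centre of its underside.
- brick: Black power brick 120 x 55 x 34 mm, loose bystander. Origin: centre of its underside.
Things that resemble listed ones, but are neither listed nor needed, are in the scene too. Of the things that look like the coaster, take the one that is farthest to the robot's left at the start.

How it is judged:
By the outcome, as a careful person would: the job done as asked, in the order asked, and still so for the second after the job is handed in, with the robot touching nothing.
It also fails if it takes over 69 s, if anything falls off the work surface, if the arm or the gripper's body presses on something with over 40 N, if the wrist force passes 120 N, or if a joint passes its speed limit or range.

## Working session

There is one attempt and no reset: what is moved stays moved. The work goes in short steps, Python scripts to look and compute and a shell command to move; the robot and the scene stay as the last step left them, time stands still between calls to the robot, and variables do not carry over. Pictures are saved under pics/ and viewed, at most 10 in all, crops included, and the job is handed in when it is done.

```bash
mkdir -p pics; ls; cat > h.py <<'E'
import numpy as np, cv2
from rig import get_obs, camera, get_calibration, hand_in, cut_out
from scipy.spatial.transform import Rotation as R
def K(c):
    f=192/np.tan(np.radians(c['vertical_fov']/2)); return f,c['cx'],c['cy'],np.array(c['T'])
def ray(name,u,v):
    f,cx,cy,T=K(get_calibration(name)); d=T[:3,:3]@np.array([(u-cx)/f,(v-cy)/f,1]); return T[:3,3],d
def onz(name,u,v,z):
    o,d=ray(name,u,v); return o+d*(z-o[2])/d[2]
def proj(name,p):
    f,cx,cy,T=K(get_calibration(name)); q=(np.atleast_2d(p)-T[:3,3])@T[:3,:3]; return np.c_[cx+f*q[:,0]/q[:,2],cy+f*q[:,1]/q[:,2]]
E
python3 - <<'E'
from h import *
for n in ("scene","top"):
    im=camera(n); cv2.imwrite(f"pics/{n}0.png",im[:,:,::-1])
    c=get_calibration(n); print(n,{k:np.round(v,3).tolist() for k,v in c.items()})
    for t in ("jar","lid","coaster","mouse","minipc","brick"):
        for r in cut_out(n,t): 
            ys,xs=np.nonzero(r['region']); print(n,t,round(r['conf'],2),np.round(r['bbox']).tolist(),'cen',xs.mean().round(1),ys.mean().round(1), len(xs), onz(n,xs.mean(),ys.mean(),0.006).round(3))
print(get_obs())
E
```

```text
pics
scene {'vertical_fov': 50.135, 'cx': 250.494, 'cy': 200.816, 'T': [[0.382, 0.486, -0.786, 1.69], [0.924, -0.214, 0.316, -0.408], [-0.015, -0.847, -0.531, 0.864], [0.0, 0.0, 0.0, 1.0]]}
scene jar 0.83 [174.0, 216.0, 216.0, 275.0] cen 191.6 248.0 1726 [ 0.614 -0.19   0.006]
scene lid 0.93 [172.0, 198.0, 196.0, 223.0] cen 184.1 209.4 477 [ 0.373 -0.153  0.006]
scene coaster 0.9 [264.0, 250.0, 307.0, 280.0] cen 286.8 263.2 847 [0.809 0.067 0.006]
scene coaster 0.66 [224.0, 228.0, 258.0, 248.0] cen 241.5 237.7 578 [ 0.628 -0.016  0.006]
scene coaster 0.57 [273.0, 224.0, 308.0, 245.0] cen 288.0 231.8 569 [0.661 0.146 0.006]
scene coaster 0.43 [98.0, 227.0, 147.0, 271.0] cen 122.1 248.6 1430 [ 0.523 -0.405  0.006]
scene mouse 0.6 [223.0, 192.0, 241.0, 218.0] cen 231.1 205.6 272 [0.42  0.021 0.006]
scene minipc 0.97 [98.0, 228.0, 149.0, 272.0] cen 122.7 248.6 1540 [ 0.524 -0.403  0.006]
scene brick 0.66 [318.0, 178.0, 345.0, 201.0] cen 329.9 190.7 377 [0.477 0.43  0.006]
top {'vertical_fov': 44.345, 'cx': 248.451, 'cy': 189.099, 'T': [[0.027, -0.994, 0.105, 0.465], [-1.0, -0.026, 0.011,
[... 838 characters left out ...]
]
{'time': 0.7, 'q': array([-1.41553972e+00,  5.27449921e-01,  1.43270071e+00,  1.02020677e-05,
        1.18140341e+00, -1.78514193e-01]), 'joint_velocities': array([ 0.00082336,  0.00151358,  0.00014751, -0.00047445, -0.00116351,
        0.00091499]), 'joint_torque': array([-8.66185110e-05, -4.39864755e+01, -1.76951122e+01,  6.32560509e-02,
        5.02567424e-02, -1.46688268e-05]), 'position': array([ 0.20477361, -0.59047893,  0.24457897]), 'tool_rot': array([9.86107242e-01, 1.66109922e-01, 4.49439151e-06, 1.93591675e-05]), 'ft_force': array([0.62996006, 0.83059085, 0.04624489]), 'moment': array([-0.00632466, -0.01230884, -0.02874012]), 'grip_force': 0.0, 'grip_width': 0.08693107716868509}
```

```bash
python3 - <<'E'
from h import *
a=cv2.imread('pics/top0.png'); b=cv2.imread('pics/scene0.png')
c1=cv2.resize(b[185:285,90:350],None,fx=3,fy=3,interpolation=2)
c2=cv2.resize(a[110:270,110:370],None,fx=1.875*800/780,fy=1.875*800/780,interpolation=2)
c1=cv2.resize(c1,(780,300)); c2=a[110:270,110:400]; c2=cv2.resize(c2,(544,300),interpolation=2)
o=np.zeros((600,780,3),np.uint8); o[:300]=c1; o[300:,:544]=c2; cv2.imwrite('pics/crop1.png',o)
E
```

```text
(no output)
```

View pics/scene0.png

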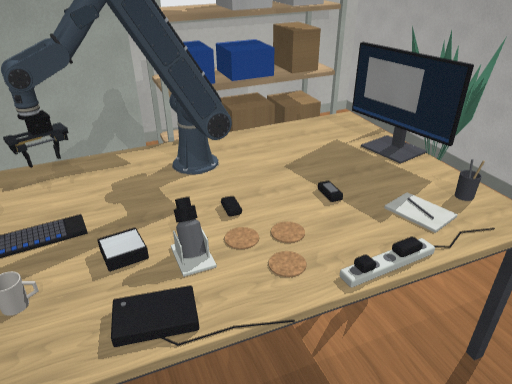

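View pics/crop1.png

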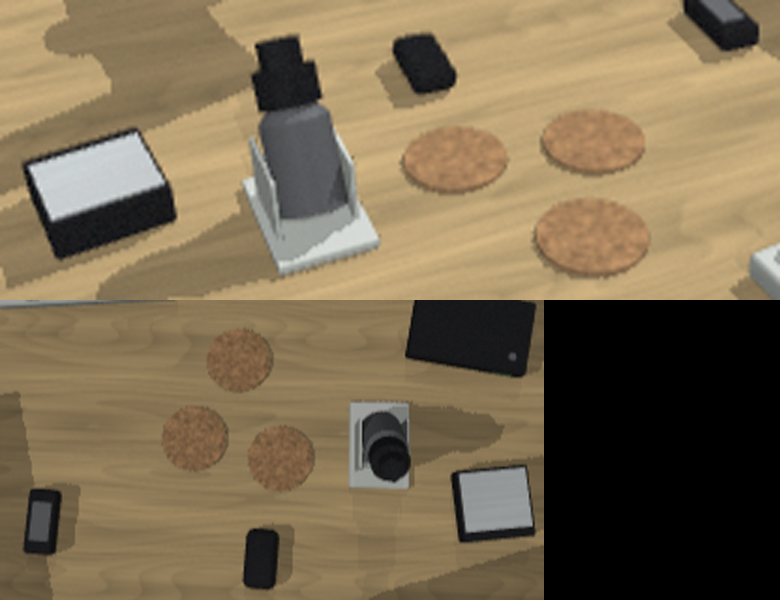

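View pics/top0.png

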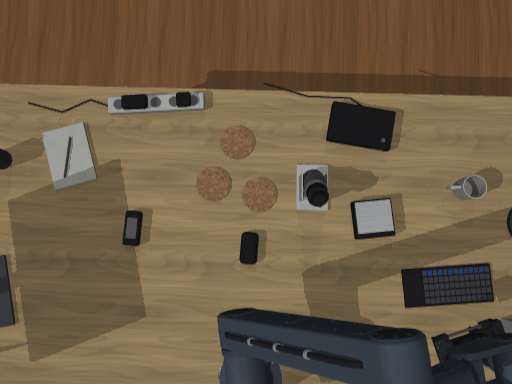

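Lookalike coasters in the top view: (213,184) at y≈0.145, (236,142) at y≈0.067 and (259,194) at y≈-0.017. The farthest left is (213,184), which is (288,232) in the scene view. The crop shows it as a plain round cork disc. The jar stand is at (312,188) in the top view with the lid at (317,194). Next I fit the jar pose.

```bash
cat > fit.py <<'E'
from h import *
from scipy.optimize import minimize
S=4
def ring(r,n=40,ph=0): t=np.arange(n)*2*np.pi/n+ph; return np.c_[r*np.cos(t),r*np.sin(t)]
def axes(phi,tilt=np.radians(28)):
    z=np.array([np.sin(tilt)*np.cos(phi),np.sin(tilt)*np.sin(phi),np.cos(tilt)]); y=np.cross([0,0,1],z); y/=np.linalg.norm(y)
    # y level; x = y x z
    return np.c_[np.cross(y,z),y,z]
def render(name,o,A,parts):
    m=np.zeros((384*S,512*S),np.uint8)
    for r,z0,z1,n in parts:
        P=np.vstack([np.c_[ring(r,n),np.full(n,z)] for z in (z0,z1)])@A.T+o
        h=cv2.convexHull(((proj(name,P)+.5)*S).astype(np.float32).round().astype(np.int32)); cv2.fillConvexPoly(m,h,1)
    return cv2.resize(m.astype(np.float32),(512,384),interpolation=cv2.INTER_AREA)
LID=[(.034,.114,.155,40),(.0225,.155,.185,40)]
JAR=[(.038,0,.100,40),(.0235,.1,.15,40)]
if __name__=="__main__":
    a=cv2.imread('pics/top0.png')[:,:,::-1]
    roi=np.zeros(a.shape[:2],bool); roi[160:215,290:332]=1
    hsv=cv2.cvtColor(np.ascontiguousarray(a),cv2.COLOR_RGB2HSV)
    w=(roi&(hsv[...,1]<60)).astype(np.uint8)   # unsaturated: stand + jar + lid
    ys,xs=np.nonzero(w); P=np.array([onz('top',x,y,.008)[:2] for x,y in zip(xs,ys)])
    c=cv2.minAreaRect((P*1000).astype(np.float32)); print('stand rect',c)
    masks={}
    camera('top');camera('scene')
    ml=cut_out('scene','lid')[0]['region']
    l=cut_out('top','lid'); print([ (x['conf'],x['region'].sum()) for x in l])
    mt=min(l,key=lambda x:x['region'].sum())['region']
    mj=max(l+cut_out('top','jar'),key=lambda x:x['region'].sum())['region']
    def cost(p):
        o=np.array([p[0],p[1],.029]); A=axes(p[2])
        c=0
        for n,m,pa in (('scene',ml,LID),('top',mt,LID),('top',mj,LID+JAR)):
            r=render(n,o,A,pa); c+=1-np.minimum(r,m).sum()/np.maximum(r,m).sum()
        return c
    best=None
    for ph in (2.8,3.14,3.5):
        r=minimize(cost,[.68,-.19,ph],method='Nelder-Mead',options=dict(initial_simplex=[[.68,-.19,ph],[.66,-.19,ph],[.68,-.21,ph],[.68,-.19,ph+.2]]))
        print(r.x.round(4),np.degrees(r.x[2]).round(1),r.fun)
        if best is None or r.fun<best.fun: best=r
    o=np.array([best.x[0],best.x[1],.029]);A=axes(best.x[2]); print('lidgrip',o+A[:,2]*.17,'axis',A[:,2])
    for n,m in (('scene',ml),('top',mt)):
        r=render(n,o,A,LID); print(n,[ (np.array(np.nonzero(q>.5)).mean(1)).round(2) for q in (r,m.astype(float))],r.sum(),m.sum())
    for n,uv in (('scene',0),('top',0)):
        print(n,[ (cc['bbox']) for cc in cut_out(n,'coaster')])
E
python3 fit.py
```

```text
stand rect ((651.5250854492188, -201.00811767578125), (162.1375274658203, 111.6637191772461), 0.9646697640419006)
[(0.84, np.int64(473))]
[ 0.6755 -0.198   3.1492] 180.4 0.9396237730979919
[ 0.6752 -0.1969  3.1721] 181.7 0.9405872225761414
[ 0.6743 -0.1828  3.3774] 193.5 0.9713969826698303
lidgrip [ 0.59566213 -0.19858172  0.17910109] axis [-0.46945791 -0.00357998  0.88294759]
scene [array([210.  , 184.13]), array([209.23, 184.18])] 462.375 433
top [array([194.72, 316.85]), array([194.61, 317.17])] 459.875 473
scene [[271.6, 222.3, 306.3, 244.2], [267.2, 250.4, 305.8, 275.8], [223.7, 225.6, 258.2, 250.7]]
top [[246.1, 175.6, 279.3, 214.5], [222.3, 127.4, 255.0, 159.4], [194.3, 169.2, 228.6, 201.9]]
```

```bash
python3 - <<'E'
from fit import *
a=cv2.imread('pics/top0.png').astype(float); sat=a.max(2)-a.min(2); g=sat[155:220,285:340]
L=[];Rr=[]
for v in range(172,206,2):
    r=sat[v]
    def cross(lo,hi,rev):
        idx=range(lo,hi) if not rev else range(hi,lo,-1)
        for u in idx:
            s=1 if not rev else -1
            if r[u]>=28 and r[u+s]<28: return u+s*(r[u]-28)/(r[u]-r[u+s])
    L.append((cross(288,310,0),v)); Rr.append((cross(318,336,1),v))
for E in (L,Rr):
    P=np.array([onz('top',u,v,.006)[:2] for u,v in E if u]); 
    k=np.polyfit(P[:,0],P[:,1],1); print('edge slope deg',np.degrees(np.arctan(k[0])),'y',P[:,1].round(4))
# tops/bottoms
for u in (300,304,308,312,324):
    r=sat[150:225,u]; z=np.nonzero(r<28)[0]; print(u,z.min()+150,z.max()+150)
gray=a.mean(2)
print(gray[162:214:2,294:332:2].astype(int))
E
```

```text
edge slope deg 0.973507607180518 y [-0.1431 -0.143  -0.143  -0.1432 -0.1434 -0.1434 -0.1437 -0.1439 -0.144
 -0.1441 -0.1443 -0.1444 -0.1443 -0.1444 -0.1444 -0.1447 -0.1448]
edge slope deg 0.07170546257641605 y [-0.2554 -0.2578 -0.2577 -0.2577 -0.2575 -0.2576 -0.2578 -0.2577 -0.258
 -0.2581 -0.2581 -0.2591 -0.2592 -0.2591 -0.2563 -0.2561 -0.2561]
300 164 209
304 164 209
308 164 209
312 164 209
324 164 210
[[113 112 113 113 112 112 112 111 112 112 112 115 116 116 117 116 118 117
  118]
 [118 122 124 115 116 121 119 118 119 118 129 117 115 125 117  99  97 100
  110]
 [117 129 158 157 158 158 157 158 158 158 158 158 157 145 144 145 145  88
   88]
 [113 126 158 158 157 157 158 158 158 147 147 144 122 122 122 122 122  83
   86]
 [118 129 158 158 158 158 148  89  47  48  45  44  87 122 121 122 122  84
   84]
 [113 129 157 157 156 136  48  45  51  48  45  44  42  57 122 122 117  82
   83]
 [107 127 158 131 155  38  40  53  50  49  45  44  43  42  72 116  71  89
   82]
 [102 128 156  97 153  37  54  53  50  49  46  43  43  41  40  57  55  92
   84]
 [103 129 156  97 154  38  54  54  52  49  4
[... 714 characters left out ...]
  27  26  16  19  24  29  25  26  26  18  31
   87]
 [120 141 156  99 150 115 138  26  26  18  26  26  27  29  30  25  21  41
   88]
 [120 142 154 112 121 152 152  61  26  22  27  29  27  29  28  26  23  82
   90]
 [123 143 152 153 152 152 151 149  25  21  25  28  28  31  28  29  68  92
   93]
 [127 143 158 152 153 152 153 151 117  41  26  26  26  30  27  84 157  90
   92]
 [129 143 158 152 153 152 152 152 152 151 108 103  81  34 121 152 157  88
   88]
 [124 145 157 153 153 152 152 153 152 152 152 152 153 151 151 151 157  90
   92]
 [114 101 113 113 115 117 119 121 123 126 127 128 136 138 137 138 138 102
  117]
 [113 107 107 105 106 105 104 106 107 108 110 110 112 113 113 114 114 120
  120]]
```

```bash
python3 - <<'E'
from fit import *
M={}
for n,(u0,u1,v0,v1),th in (('top',(302,332,178,212),36),('scene',(168,202,192,228),0)):
    g=cv2.imread(f'pics/{n}0.png').astype(float).mean(2)
    if n=='scene': print(g[194:228,168:204:2].astype(int)); th=40
    m=np.zeros(g.shape,bool); m[v0:v1,u0:u1]=g[v0:v1,u0:u1]<th; M[n]=m
def cost(p,ns=('top','scene')):
    o=np.array([p[0],p[1],.029]); A=axes(3.155); c=0
    for n in ns:
        r=render(n,o,A,LID); c+=1-np.minimum(r,M[n]).sum()/np.maximum(r,M[n]).sum()
    return c
for ns in (('top','scene'),('top',),('scene',)):
    r=minimize(cost,[.675,-.198],args=(ns,),method='Nelder-Mead',options=dict(initial_simplex=[[.675,-.198],[.665,-.198],[.675,-.208]]))
    print(ns,r.x,r.fun)
E
```

```text
[[149 150 154 158 155 153 156 160 160 161 161 160 159 162 164 165 165 164]
 [154 153 154 151 151 153 158 161 160 158 157 162 163 163 162 162 163 168]
 [152 151 150 151 156 162 161 160 158 120 121 162 162 163 164 167 170 171]
 [150 151 157 160 160 158 141 120  99  64  62 164 166 169 170 170 168 166]
 [129 158 160 158 138 105  81  63  35  28  27 171 170 168 166 163 161 158]
 [116 158 158 159  79  47  31  33  31  30  31 167 165 163 163 158 156 154]
 [117 133 158 161  25  34  35  34  30  28  32 142 161 157 154 156 155 154]
 [118 120 163 165  25  31  32  33  31  29  30 104 155 157 160 157 158 157]
 [121 122 138 168  24  31  34  33  32  30  28  94 161 159 161 161 160 160]
 [123 123 123 140  20  33  28  33  32  34  35  62 159 160 159 159 158 154]
 [125 123 123 122  24  28  32  35  34  32  28  33 137 138 159 155 156 154]
 [123 121 119 119  45  20  37  32  34  29  29  32  77  80 156 153 150 149]
 [120 122 121 121  66  22  33  37  35  32  32  30  30  32 152 151 153 154]
 [122 120 122 121  71  20  34  35  31  37  31  36  28  30 152 153 152 154]
 [121 120 117 116  55  22  34  31  32  32  30  29 
[... 923 characters left out ...]
]
 [159 151 150 149  47  24  24  37  48  73  77  85 105 115 111 116 154 153]
 [154 149 146 146  99  81  65  71  78  88  87 104 115 117 115 103 150 151]
 [149 145 145 145 142  80  81  81  89  92 105 111 115 120 102  94 137 152]
 [144 147 148 151 151  76  84  87  89 103 106 111 111 101  93  91 122 155]
 [155 150 151 152 135  77  83  88  90 106 103  95  96  92  93  91 118 151]
 [163 152 147 145 104  81  86  88  89  95  93  89  90  90  92  93  98 159]
 [154 145 144 144  84  78  80  84  87  90  89  90  89  91  92  91  85 168]]
('top', 'scene') [ 0.67682393 -0.19791817] 0.2771173119544983
('top',) [ 0.67736934 -0.19870148] 0.13958191871643066
('scene',) [ 0.67384825 -0.19693739] 0.1303166151046753
```

```bash
cat >> h.py <<'E'
O=np.array([.676,-.198,.029]); PH=3.152; T28=np.radians(28)
AX=np.array([np.sin(T28)*np.cos(PH),np.sin(T28)*np.sin(PH),np.cos(T28)])
def toolrot(axis,yaw):  # tool z=-axis, tool y = level at yaw 0, then turned by yaw (deg) anticlockwise seen from outside
    z=-np.asarray(axis); y=np.cross([0,0,1],-z); y=y/np.linalg.norm(y) if np.linalg.norm(y)>1e-6 else np.array([0,-1.,0])
    return R.from_matrix(np.c_[np.cross(y,z),y,z])*R.from_rotvec([0,0,-np.radians(yaw)])
def plan(p,Rt,n,start=None):
    o=get_obs(); p0,R0=(o['position'],R.from_quat(o['tool_rot'])) if start is None else start
    rv=(R0.inv()*Rt).as_rotvec()
    for i in range(n):
        Ri=R0*R.from_rotvec(rv*i/n); s=Ri.inv().apply((p-p0)/n)
        print((s/.08).round(3).tolist(),(rv/n/(np.pi/2)).round(3).tolist(),'mm %.0f deg %.0f'%(np.linalg.norm(p-p0)/n*1000,np.degrees(np.linalg.norm(rv))/n), 'to',(p0+(p-p0)*(i+1)/n).round(3))
def st():
    o=get_obs(); r=R.from_quat(o['tool_rot']).as_matrix(); d=o['position']-O; s=d@AX
    print('t',o['time'],'pos',o['position'].round(4),'z',r[:,2].round(3),'y',r[:,1].round(3),'q',o['q'].round(3),'w',round(o['grip_width']*1000,1),'gf',round(o['grip_force'],1),'F',o['ft_force'].round(1),'axial mm',round(s*1000,1),'off',((d-s*AX)*1000).round(1))
E
python3 - <<'E'
from h import *
plan(O+.26*AX,toolrot(AX,-60),6)
E
```

```text
[0.954, -0.532, -0.029] [0.02, 0.052, 0.142] mm 87 deg 14 to [ 0.263 -0.525  0.247]
[0.811, -0.729, 0.064] [0.02, 0.052, 0.142] mm 87 deg 14 to [ 0.321 -0.46   0.249]
[0.621, -0.887, 0.148] [0.02, 0.052, 0.142] mm 87 deg 14 to [ 0.379 -0.395  0.252]
[0.394, -0.995, 0.22] [0.02, 0.052, 0.142] mm 87 deg 14 to [ 0.438 -0.33   0.254]
[0.144, -1.048, 0.274] [0.02, 0.052, 0.142] mm 87 deg 14 to [ 0.496 -0.264  0.256]
[-0.115, -1.042, 0.308] [0.02, 0.052, 0.142] mm 87 deg 14 to [ 0.554 -0.199  0.259]
```

```bash
python3 -m inch '[0.95,-0.53,-0.03,0.02,0.05,0.14, 0.95,-0.53,-0.03,0.02,0.05,0.14, 0.95,-0.53,-0.03,0.02,0.05,0.14]' 87
python3 -m inch '[0.81,-0.73,0.06,0.02,0.05,0.14, 0.81,-0.73,0.06,0.02,0.05,0.14, 0.81,-0.73,0.06,0.02,0.05,0.14]'
python3 -m inch '[0.62,-0.89,0.15,0.02,0.05,0.14, 0.62,-0.89,0.15,0.02,0.05,0.14, 0.62,-0.89,0.15,0.02,0.05,0.14]'
python3 -m inch '[0.39,-0.99,0.22,0.02,0.05,0.14, 0.39,-0.99,0.22,0.02,0.05,0.14, 0.39,-0.99,0.22,0.02,0.05,0.14]'
python3 -c "
from h import *
st(); plan(O+.26*AX,toolrot(AX,-60),2)"
```

```text
time: 1.3
position: [0.2653, -0.5204, 0.2467]
tool_rot: [0.997, 0.056, 0.037, -0.025]
ft_force: [-1.3, 1.3, -0.1]
grip_width: 0.0869
grip_force: 0.0
time: 1.55
position: [0.3226, -0.4546, 0.2492]
tool_rot: [0.995, -0.053, 0.072, -0.047]
ft_force: [0.1, 0.4, -0.2]
grip_width: 0.087
grip_force: 0.0
time: 1.8
position: [0.3796, -0.3887, 0.2508]
tool_rot: [0.979, -0.162, 0.106, -0.068]
ft_force: [-0.7, 0.9, -0.4]
grip_width: 0.0868
grip_force: 0.0
time: 2.05
position: [0.4361, -0.323, 0.2522]
tool_rot: [0.949, -0.269, 0.138, -0.088]
ft_force: [-0.9, -0.6, 0.1]
grip_width: 0.0872
grip_force: 0.0
t 2.05 pos [ 0.4361 -0.323   0.2522] z [ 0.309  0.092 -0.947] y [-0.486 -0.84  -0.24 ] q [-1.013  0.362  1.765  0.389  0.962  0.893] w 87.2 gf 0.0 F [-0.9 -0.6  0.1] axial mm 310.3 off [ -94.2 -123.5  -50.8]
[0.197, -1.017, 0.261] [0.02, 0.059, 0.147] mm 85 deg 14 to [ 0.495 -0.261  0.255]
[-0.065, -1.023, 0.3] [0.02, 0.059, 0.147] mm 85 deg 14 to [ 0.554 -0.199  0.259]
```

```bash
python3 -m inch '[0.20,-1.0,0.26,0.02,0.06,0.15, 0.20,-1.0,0.26,0.02,0.06,0.15, 0.20,-1.0,0.26,0.02,0.06,0.15]' 75 >/dev/null
python3 -m inch '[-0.07,-1.0,0.30,0.02,0.06,0.15, -0.07,-1.0,0.30,0.02,0.06,0.15, -0.07,-1.0,0.30,0.02,0.06,0.15, -0.07,-1.0,0.30,0.02,0.06,0.15, -0.07,-1.0,0.30,0.02,0.06,0.15]'
python3 -c "
from h import *
st(); plan(O+.182*AX,toolrot(AX,-60),1)
camera('scene');im=camera('scene');t=camera('top')
a=cv2.resize(im[130:280,110:260],(400,400),interpolation=2);b=cv2.resize(t[150:250,260:360],(400,400),interpolation=2)
cv2.imwrite('pics/pre.png',np.hstack([a,b])[:,:,::-1])"
```

```text
time: 2.72
position: [0.5518, -0.2085, 0.2576]
tool_rot: [0.841, -0.484, 0.212, -0.118]
ft_force: [-0.6, -0.3, -1.1]
grip_width: 0.0755
grip_force: 0.0
t 2.7167 pos [ 0.5518 -0.2085  0.2576] z [ 0.471 -0.007 -0.882] y [-0.764 -0.503 -0.404] q [-0.699  0.346  1.841  0.529  0.631  1.536] w 75.5 gf 0.0 F [-0.6 -0.3 -1.1] axial mm 260.2 off [-2.  -9.2 -1.1]
[-0.095, -0.087, 0.976] [0.003, -0.007, -0.003] mm 79 deg 1 to [ 0.591 -0.199  0.19 ]
```

View pics/pre.png

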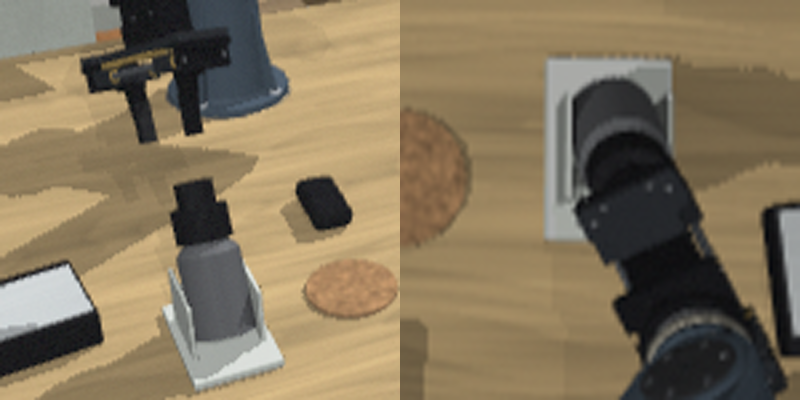

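```bash
python3 -m inch '[-0.05,-0.04,0.0,0,0,0.08, -0.1,-0.09,0.0,0,0,0.16, -0.1,-0.09,0,0,-0.007,0.24, -0.1,-0.09,0,0,-0.007,0.32, -0.1,-0.09,0,0,-0.007,0.4, -0.1,-0.09,0,0,-0.007,0.48, -0.1,-0.09,0,0,-0.007,0.56, -0.1,-0.09,0,0,-0.007,0.64, -0.1,-0.09,0,0,-0.007,0.667, -0.1,-0.09,0,0,-0.007,0.667, -0.1,-0.09,0,0,-0.007,0.667]' >/dev/null
python3 -c "
from h import *
st(); plan(O+.182*AX,toolrot(AX,-120),1)"
```

```text
t 3.7833 pos [ 0.5534 -0.1987  0.2586] z [ 0.471  0.003 -0.882] y [-0.764  0.5   -0.406] q [-0.685  0.343  1.844  0.532  0.634  2.598] w 74.7 gf 0.0 F [-0.   0.5 -0.5] axial mm 260.2 off [-0.4  0.5 -0.2]
[0.002, -0.006, 0.978] [-0.002, -0.0, -0.006] mm 78 deg 1 to [ 0.591 -0.199  0.19 ]
```

```bash
python3 -m inch '[0,0,0.25,0,0,0, 0,0,0.5,0,0,0, 0,0,0.7,0,0,0, 0,0,0.8,0,0,0, 0,0,0.88,0,0,0, 0,0,0.94,0,0,0, 0,0,0.975,0,0,0, 0,0,0.975,0,0,0]' 75 10
python3 -m inch '[0,0,0,0,0,0, 0,0,0,0,0,0, 0,0,0,0,0,0, 0,0,0,0,0,0, 0,0,0,0,0,0, 0,0,0,0,0,0, 0,0,0,0,0,0, 0,0,0,0,0,0]' 35 10
python3 -c "
from h import *
st()"
```

```text
time: 4.45
position: [0.5906, -0.197, 0.1897]
tool_rot: [-0.485, 0.84, -0.12, 0.211]
ft_force: [-0.4, -0.2, -0.0]
grip_width: 0.075
grip_force: 0.0
time: 5.12
position: [0.5906, -0.197, 0.1899]
tool_rot: [-0.485, 0.84, -0.12, 0.211]
ft_force: [-0.8, 0.2, 2.0]
grip_width: 0.0427
grip_force: 10.0
t 5.1167 pos [ 0.5906 -0.197   0.1899] z [ 0.471  0.004 -0.882] y [-0.764  0.501 -0.406] q [-0.634  0.494  1.833  0.636  0.495  2.514] w 42.7 gf 10.0 F [-0.8  0.2  2. ] axial mm 182.2 off [0.1 1.9 0.1]
```

```bash
python3 -m inch '[0,0,0,0,0,0, 0,0,0,0,0,0, 0,0,0,0,0,-0.04, 0,0,0,0,0,-0.083, 0,0,0,0,0,-0.083]' 56 10
python3 -m inch '[0,0,0,0,0,0, 0,0,0,0,0,0, 0,0,0,0,0,0, 0,0,0,0,0,0, 0,0,0,0,0,0, 0,0,0,0,0,0]' 35 10
python3 -c "
from h import *
st()"
```

```text
time: 5.53
position: [0.5905, -0.1969, 0.1895]
tool_rot: [-0.539, 0.806, -0.133, 0.203]
ft_force: [-0.1, 0.1, -0.3]
grip_width: 0.0555
grip_force: 0.0
time: 6.03
position: [0.5907, -0.1971, 0.1898]
tool_rot: [-0.539, 0.807, -0.133, 0.203]
ft_force: [1.0, 0.1, 0.0]
grip_width: 0.0411
grip_force: 9.8
t 6.0333 pos [ 0.5907 -0.1971  0.1898] z [ 0.471  0.004 -0.882] y [-0.815  0.384 -0.434] q [-0.634  0.495  1.833  0.636  0.495  2.384] w 41.1 gf 9.8 F [1.  0.1 0. ] axial mm 182.0 off [0.1 1.8 0.1]
```

```bash
python3 -m inch '[0,0,0,0,0,0, 0,0,0,0,0,-0.02, 0,0,0,0,0,-0.038, 0,0,0,0,0,-0.038]' 50 10 >/dev/null
python3 -m inch '[0,0,0,0,0,0, 0,0,0,0,0,0, 0,0,0,0,0,0, 0,0,0,0,0,0, 0,0,0,0,0,0]' 35 25
python3 -c "
from h import *
st()"
```

```text
time: 6.78
position: [0.5906, -0.197, 0.1898]
tool_rot: [-0.563, 0.79, -0.139, 0.199]
ft_force: [0.5, -0.3, -0.3]
grip_width: 0.04
grip_force: 25.0
t 6.7833 pos [ 0.5906 -0.197   0.1898] z [ 0.471  0.004 -0.882] y [-0.834  0.328 -0.444] q [-0.634  0.495  1.833  0.636  0.495  2.324] w 40.0 gf 25.0 F [ 0.5 -0.3 -0.3] axial mm 182.0 off [0.1 1.9 0. ]
```

```bash
python3 -m inch '[0,0,-0.004,0,0,-0.07, 0,0,-0.008,0,0,-0.14, 0,0,-0.013,0,0,-0.21, 0,0,-0.017,0,0,-0.28, 0,0,-0.022,0,0,-0.35, 0,0,-0.0255,0,0,-0.42, 0,0,-0.0295,0,0,-0.49, 0,0,-0.0315,0,0,-0.56]'
python3 -c "
from h import *
st()"
```

```text
time: 7.45
position: [0.5902, -0.1975, 0.1925]
tool_rot: [0.846, -0.473, 0.212, -0.12]
ft_force: [1.6, 0.1, -1.0]
grip_width: 0.0399
grip_force: 25.0
t 7.45 pos [ 0.5902 -0.1975  0.1925] z [ 0.473  0.003 -0.881] y [-0.75  -0.523 -0.404] q [-0.635  0.49   1.833  0.633  0.499  1.442] w 39.9 gf 25.0 F [ 1.6  0.1 -1. ] axial mm 184.6 off [0.8 1.4 0.4]
```

```bash
for k in 1 2; do python3 -m inch '[0,0,-0.004,0,0,-0.077, 0,0,-0.009,0,0,-0.154, 0,0,-0.013,0,0,-0.231, 0,0,-0.017,0,0,-0.308, 0,0,-0.022,0,0,-0.385, 0,0,-0.026,0,0,-0.462, 0,0,-0.030,0,0,-0.539, 0,0,-0.035,0,0,-0.616, 0,0,-0.039,0,0,-0.693, 0,0,-0.043,0,0,-0.77, 0,0,-0.048,0,0,-0.847, 0,0,-0.052,0,0,-0.924, 0,0,-0.056,0,0,-1.0]'; done
python3 -c "
from h import *
st()"
```

```text
time: 8.53
position: [0.5885, -0.1966, 0.1968]
tool_rot: [0.933, 0.264, 0.235, 0.064]
ft_force: [4.1, 2.5, 0.7]
grip_width: 0.0396
grip_force: 25.0
time: 9.62
position: [0.5855, -0.1962, 0.2]
tool_rot: [0.473, 0.847, 0.121, 0.211]
ft_force: [2.2, 1.3, 0.1]
grip_width: 0.0395
grip_force: 25.0
t 9.6167 pos [ 0.5855 -0.1962  0.2   ] z [ 0.471  0.006 -0.882] y [0.75  0.523 0.404] q [-0.64   0.472  1.836  0.62   0.515 -1.689] w 39.5 gf 25.0 F [2.2 1.3 0.1] axial mm 193.4 off [0.3 2.7 0.2]
```

```bash
python3 -m inch '[0,0,-0.004,0,0,-0.07, 0,0,-0.008,0,0,-0.14, 0,0,-0.013,0,0,-0.21, 0,0,-0.017,0,0,-0.28, 0,0,-0.022,0,0,-0.35, 0,0,-0.0255,0,0,-0.42, 0,0,-0.0295,0,0,-0.49, 0,0,-0.0315,0,0,-0.56, 0,0,-0.0315,0,0,-0.56]'
python3 -m inch '[0,0,0,0,0,0, 0,0,0,0,0,0, 0,0,0,0,0,0, 0,0,0,0,0,0, 0,0,0,0,0,0]' 60
python3 -c "
from h import *
st()"
```

```text
time: 10.37
position: [0.5837, -0.1966, 0.2018]
tool_rot: [0.069, 0.968, 0.02, 0.242]
ft_force: [0.1, 1.4, -1.1]
grip_width: 0.0397
grip_force: 25.0
time: 10.78
position: [0.5839, -0.1971, 0.2021]
tool_rot: [0.071, 0.967, 0.02, 0.242]
ft_force: [-0.7, -0.3, 0.5]
grip_width: 0.0586
grip_force: 0.0
t 10.7833 pos [ 0.5839 -0.1971  0.2021] z [ 0.471  0.004 -0.882] y [0.127 0.989 0.072] q [-0.642  0.467  1.837  0.615  0.518 -2.559] w 58.6 gf 0.0 F [-0.7 -0.3  0.5] axial mm 196.0 off [-0.   1.9 -0. ]
```

```bash
for k in 1 2 3; do python3 -m inch '[0,0,0,0,0,0.077, 0,0,0,0,0,0.154, 0,0,0,0,0,0.231, 0,0,0,0,0,0.308, 0,0,0,0,0,0.385, 0,0,0,0,0,0.462, 0,0,0,0,0,0.539, 0,0,0,0,0,0.616, 0,0,0,0,0,0.693, 0,0,0,0,0,0.77, 0,0,0,0,0,0.847, 0,0,0,0,0,0.924, 0,0,0,0,0,1.0]' >/dev/null; done
python3 -m inch '[0,0,0,0,0,0.077, 0,0,0,0,0,0.154, 0,0,0,0,0,0.231, 0,0,0,0,0,0.308, 0,0,0,0,0,0.333, 0,0,0,0,0,0.333]'
python3 -m inch '[0,0,0,0,0,0, 0,0,0,0,0,0, 0,0,0,0,0,0, 0,0,0,0,0,0, 0,0,0,0,0,0, 0,0,0,0,0,0]' 35 25
python3 -c "
from h import *
st()"
```

```text
time: 14.53
position: [0.5839, -0.197, 0.2021]
tool_rot: [-0.423, 0.873, -0.104, 0.22]
ft_force: [-0.5, 0.2, 0.2]
grip_width: 0.0601
grip_force: 0.0
time: 15.03
position: [0.5839, -0.1969, 0.202]
tool_rot: [-0.423, 0.873, -0.104, 0.219]
ft_force: [0.8, -0.4, 0.1]
grip_width: 0.0397
grip_force: 25.0
t 15.0333 pos [ 0.5839 -0.1969  0.202 ] z [ 0.471  0.005 -0.882] y [-0.693  0.62  -0.367] q [-0.642  0.467  1.837  0.615  0.518  2.676] w 39.7 gf 25.0 F [ 0.8 -0.4  0.1] axial mm 196.0 off [-0.1  2.  -0. ]
```

```bash
for k in 1 2; do python3 -m inch '[0,0,-0.004,0,0,-0.077, 0,0,-0.009,0,0,-0.154, 0,0,-0.013,0,0,-0.231, 0,0,-0.017,0,0,-0.308, 0,0,-0.022,0,0,-0.385, 0,0,-0.026,0,0,-0.462, 0,0,-0.030,0,0,-0.539, 0,0,-0.035,0,0,-0.616, 0,0,-0.039,0,0,-0.693, 0,0,-0.043,0,0,-0.77, 0,0,-0.048,0,0,-0.847, 0,0,-0.052,0,0,-0.924, 0,0,-0.056,0,0,-1.0]' 35 30; done
python3 -c "
from h import *
st()"
```

```text
time: 16.12
position: [0.5828, -0.1974, 0.2067]
tool_rot: [0.917, -0.315, 0.23, -0.081]
ft_force: [1.7, 1.0, -0.0]
grip_width: 0.0397
grip_force: 30.0
time: 17.2
position: [0.5807, -0.1968, 0.2106]
tool_rot: [0.872, 0.425, 0.22, 0.105]
ft_force: [2.4, 2.5, -0.1]
grip_width: 0.0395
grip_force: 30.0
t 17.2 pos [ 0.5807 -0.1968  0.2106] z [ 0.473  0.005 -0.881] y [ 0.696 -0.616  0.37 ] q [-0.647  0.45   1.838  0.604  0.533 -0.46 ] w 39.5 gf 30.0 F [ 2.4  2.5 -0.1] axial mm 205.1 off [1.  2.2 0.5]
```

```bash
python3 -m inch '[0,0,-0.004,0,0,-0.077, 0,0,-0.009,0,0,-0.154, 0,0,-0.013,0,0,-0.231, 0,0,-0.017,0,0,-0.308, 0,0,-0.022,0,0,-0.385, 0,0,-0.026,0,0,-0.462, 0,0,-0.030,0,0,-0.539, 0,0,-0.035,0,0,-0.616, 0,0,-0.039,0,0,-0.693, 0,0,-0.043,0,0,-0.77, 0,0,-0.048,0,0,-0.847, 0,0,-0.052,0,0,-0.924, 0,0,-0.056,0,0,-1.0]'
python3 -m inch '[0,0,-0.006,0,0,-0.07, 0,0,-0.012,0,0,-0.11, 0,0,-0.02,0,0,-0.11, 0,0,-0.03,0,0,-0.11]'
python3 -c "
from h import *
st()"
```

```text
time: 18.28
position: [0.5781, -0.1966, 0.2143]
tool_rot: [0.315, 0.917, 0.082, 0.229]
ft_force: [0.5, 1.8, 1.7]
grip_width: 0.0393
grip_force: 30.0
time: 18.62
position: [0.5764, -0.1966, 0.2158]
tool_rot: [0.238, 0.94, 0.062, 0.234]
ft_force: [1.1, 0.5, -2.1]
grip_width: 0.04
grip_force: 30.0
t 18.6167 pos [ 0.5764 -0.1966  0.2158] z [ 0.471  0.005 -0.882] y [0.419 0.878 0.229] q [-0.651  0.437  1.841  0.593  0.545 -2.188] w 40.0 gf 30.0 F [ 1.1  0.5 -2.1] axial mm 211.7 off [-0.2  2.4 -0.1]
```

```bash
python3 -m inch '[0,0,-0.02,0,0,0, 0,0,-0.04,0,0,0, 0,0,-0.06,0,0,0, 0,0,-0.06,0,0,0]'
python3 -c "
from h import *
st()"
```

```text
time: 18.95
position: [0.5739, -0.1973, 0.2204]
tool_rot: [0.238, 0.941, 0.061, 0.235]
ft_force: [0.1, -1.2, -2.0]
grip_width: 0.0396
grip_force: 30.0
t 18.95 pos [ 0.5739 -0.1973  0.2204] z [ 0.471  0.004 -0.882] y [0.418 0.879 0.227] q [-0.655  0.426  1.842  0.585  0.553 -2.184] w 39.6 gf 30.0 F [ 0.1 -1.2 -2. ] axial mm 216.9 off [-0.2  1.7 -0.1]
```

```bash
python3 -m inch '[0,0,-0.15,0,0,0, 0,0,-0.3,0,0,0, 0,0,-0.45,0,0,0, 0,0,-0.6,0,0,0, 0,0,-0.75,0,0,0, 0,0,-0.8,0,0,0, 0,0,-0.8,0,0,0]'
python3 -c "
from h import *
st(); plan(np.array([.657,.1455,.24]),toolrot([0,0,1],160),5)
camera('scene');im=camera('scene')
cv2.imwrite('pics/lift.png',cv2.resize(im[100:300,100:320],(660,600),interpolation=2)[:,:,::-1])"
```

```text
time: 19.53
position: [0.544, -0.1979, 0.2787]
tool_rot: [0.238, 0.94, 0.061, 0.236]
ft_force: [0.3, -0.7, -2.0]
grip_width: 0.0399
grip_force: 30.0
t 19.5333 pos [ 0.544  -0.1979  0.2787] z [ 0.473  0.002 -0.881] y [0.418 0.88  0.227] q [-0.697  0.3    1.842  0.51   0.676 -2.123] w 39.9 gf 30.0 F [ 0.3 -0.7 -2. ] axial mm 282.4 off [0.6 1.5 0.3]
[0.229, 0.851, 0.221] [0.026, 0.057, -0.018] mm 73 deg 6 to [ 0.567 -0.129  0.271]
[0.186, 0.866, 0.204] [0.026, 0.057, -0.018] mm 73 deg 6 to [ 0.589 -0.061  0.263]
[0.143, 0.879, 0.184] [0.026, 0.057, -0.018] mm 73 deg 6 to [0.612 0.008 0.255]
[0.103, 0.889, 0.158] [0.026, 0.057, -0.018] mm 73 deg 6 to [0.634 0.077 0.248]
[0.064, 0.897, 0.129] [0.026, 0.057, -0.018] mm 73 deg 6 to [0.657 0.146 0.24 ]
```

View pics/lift.png

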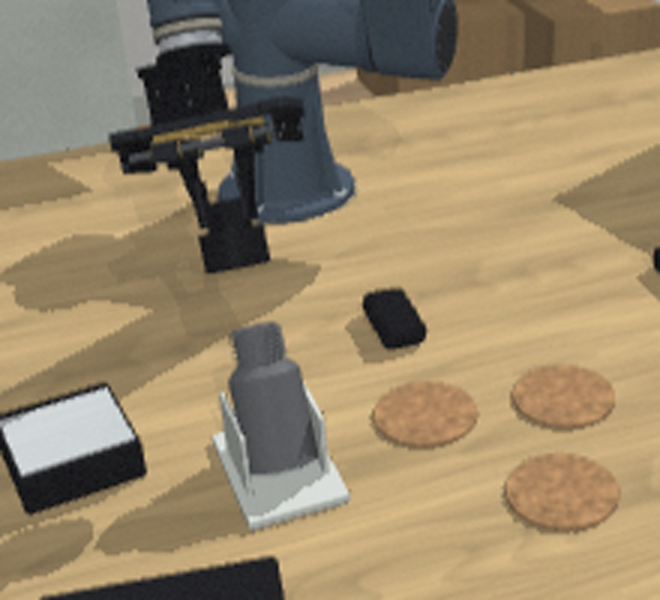

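The lid is off the neck and held in the gripper at crop (235,235), the jar's neck is bare at (258,345), and the mouse and mini computer haven't moved. Next I carry it to the coaster.

```bash
python3 -m inch '[0.08,0.28,0.07,0.009,0.019,-0.006, 0.15,0.57,0.14,0.018,0.038,-0.012, 0.23,0.85,0.22,0.026,0.057,-0.018]' >/dev/null
python3 -m inch '[0.06,0.29,0.07,0.009,0.019,-0.006, 0.12,0.58,0.14,0.018,0.038,-0.012, 0.19,0.87,0.20,0.026,0.057,-0.018]' >/dev/null
python3 -m inch '[0.05,0.29,0.06,0.009,0.019,-0.006, 0.1,0.58,0.12,0.018,0.038,-0.012, 0.14,0.88,0.18,0.026,0.057,-0.018]' >/dev/null
python3 -m inch '[0.03,0.3,0.05,0.009,0.019,-0.006, 0.07,0.6,0.10,0.018,0.038,-0.012, 0.10,0.89,0.16,0.026,0.057,-0.018]' >/dev/null
python3 -m inch '[0.02,0.3,0.04,0.009,0.019,-0.006, 0.04,0.6,0.08,0.018,0.038,-0.012, 0.06,0.9,0.13,0.026,0.057,-0.018, 0.06,0.9,0.13,0.026,0.057,-0.018, 0.06,0.9,0.13,0.026,0.057,-0.018]'
python3 -c "
from h import *
st(); plan(np.array([.657,.1455,.104]),toolrot([0,0,1],160),2)"
```

```text
time: 21.05
position: [0.6575, 0.1481, 0.2371]
tool_rot: [0.173, 0.985, 0.001, -0.002]
ft_force: [-0.2, -0.3, -1.2]
grip_width: 0.0397
grip_force: 30.0
t 21.05 pos [0.6575 0.1481 0.2371] z [-0.003  0.002 -1.   ] y [0.341 0.94  0.001] q [ 0.055  0.604  1.305  0.002  1.236 -1.169] w 39.7 gf 30.0 F [-0.2 -0.3 -1.2] axial mm 190.8 off [ 71.1 347.   39.7]
[-0.005, -0.017, 0.832] [0.0, -0.001, 0.0] mm 67 deg 0 to [0.657 0.147 0.171]
[-0.004, -0.016, 0.832] [0.0, -0.001, 0.0] mm 67 deg 0 to [0.657 0.146 0.104]
```

```bash
python3 -m inch '[0,0,0.3,0,0,0, 0,-0.01,0.6,0,0,0, 0,-0.017,0.85,0,0,0]' >/dev/null
python3 -m inch '[0,0,0.3,0,0,0, 0,-0.01,0.55,0,0,0, 0,-0.016,0.75,0,0,0, 0,-0.016,0.85,0,0,0, 0,-0.016,0.85,0,0,0]'
python3 -c "
from h import *
st()
im=camera('scene');t=camera('top')
a=cv2.resize(im[170:270,230:330],(400,400),interpolation=2);b=cv2.resize(t[130:230,170:270],(400,400),interpolation=2)
cv2.imwrite('pics/hover.png',np.hstack([a,b])[:,:,::-1])
print(proj('scene',[.657,.1455,.006]),proj('top',[.657,.1455,.006]))"
```

```text
time: 21.72
position: [0.6544, 0.1433, 0.1005]
tool_rot: [0.175, 0.985, 0.0, -0.003]
ft_force: [-1.4, -0.2, -0.7]
grip_width: 0.0395
grip_force: 30.0
t 21.7167 pos [0.6544 0.1433 0.1005] z [-0.006  0.002 -1.   ] y [ 0.344  0.939 -0.001] q [ 0.048  0.76   1.416  0.002  0.973 -1.172] w 39.5 gf 30.0 F [-1.4 -0.2 -0.7] axial mm 71.6 off [ 12.1 341.6   8.3]
[[287.41873068 231.18909661]] [[212.79146919 182.76988753]]
```

View pics/hover.png

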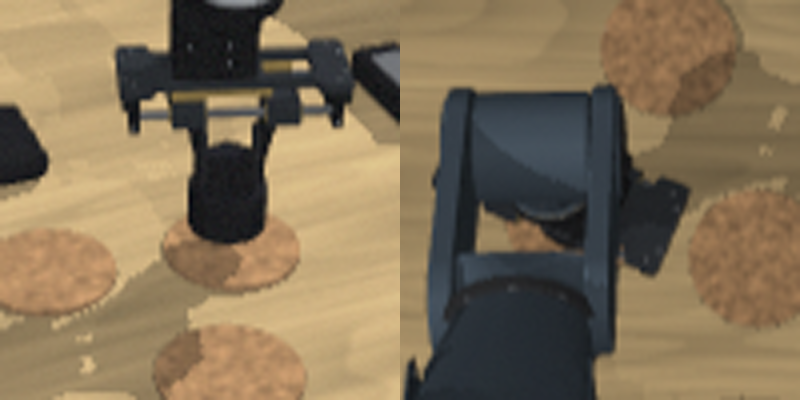

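The lid hovers upright over the centre of the chosen coaster: lid underside at crop (228,225), coaster at (230,247). Next I lower it slowly.

```bash
python3 -m inch '[0,0.03,0.09,0,0,0, 0,0.03,0.17,0,0,0, 0,0.03,0.23,0,0,0, 0,0.03,0.265,0,0,0, 0,0.03,0.28,0,0,0, 0,0.03,0.28,0,0,0]'
python3 -m inch '[0,0,0.008,0,0,0, 0,0,0.016,0,0,0, 0,0,0.024,0,0,0, 0,0,0.032,0,0,0, 0,0,0.032,0,0,0]'
```

```text
time: 22.32
position: [0.6569, 0.1466, 0.0802]
tool_rot: [0.174, 0.985, 0.001, -0.001]
ft_force: [0.1, 0.4, -1.7]
grip_width: 0.0397
grip_force: 30.0
time: 22.73
position: [0.6571, 0.1466, 0.0781]
tool_rot: [0.174, 0.985, 0.001, -0.001]
ft_force: [0.4, -0.7, -1.5]
grip_width: 0.0398
grip_force: 30.0
```

```bash
python3 -m inch '[0,0,0.006,0,0,0, 0,0,0.012,0,0,0, 0,0,0.018,0,0,0, 0,0,0.024,0,0,0, 0,0,0.024,0,0,0]'
python3 -m inch '[0,0,0.006,0,0,0, 0,0,0.012,0,0,0, 0,0,0.018,0,0,0, 0,0,0.018,0,0,0]'
```

```text
time: 23.15
position: [0.6571, 0.1466, 0.0761]
tool_rot: [0.174, 0.985, 0.001, -0.001]
ft_force: [0.2, -0.6, -1.2]
grip_width: 0.0397
grip_force: 30.0
time: 23.48
position: [0.6573, 0.1466, 0.0751]
tool_rot: [0.174, 0.985, 0.001, -0.001]
ft_force: [0.2, 0.2, 0.9]
grip_width: 0.0399
grip_force: 30.0
```

```bash
python3 -m inch '[0,0,0.005,0,0,0, 0,0,0.009,0,0,0, 0,0,0.009,0,0,0]'
```

```text
time: 23.73
position: [0.6574, 0.1465, 0.0751]
tool_rot: [0.174, 0.985, 0.001, -0.0]
ft_force: [-1.6, -0.7, 5.1]
grip_width: 0.04
grip_force: 30.0
```

Contact at about 5 N. I release and back off.

```bash
python3 -m inch '[0,0,-0.004,0,0,0, 0,0,-0.004,0,0,0, 0,0,-0.004,0,0,0, 0,0,-0.004,0,0,0, 0,0,-0.004,0,0,0, 0,0,-0.004,0,0,0, 0,0,-0.004,0,0,0, 0,0,-0.004,0,0,0]' 65
python3 -m inch '[0,0,-0.1,0,0,0, 0,0,-0.25,0,0,0, 0,0,-0.5,0,0,0, 0,0,-0.8,0,0,0, 0,0,-1,0,0,0]'
python3 -m inch '[-0.1,-0.2,-0.3,0,0,0, -0.2,-0.5,-0.6,0,0,0, -0.3,-0.8,-0.9,0,0,0, -0.3,-1,-1,0,0,0, -0.3,-1,-1,0,0,0, -0.3,-1,-1,0,0,0]'
python3 -c "
from h import *
st()
im=camera('scene');t=camera('top')
a=cv2.resize(im[170:270,230:330],(400,400),interpolation=2);b=cv2.resize(t[130:230,170:270],(400,400),interpolation=2)
cv2.imwrite('pics/end.png',np.hstack([a,b])[:,:,::-1])
for n in ('scene','top'):
  for t in ('mouse','minipc','brick'): print(n,t,[(round(r['conf'],2),r['bbox']) for r in cut_out(n,t)[:1]])"
```

```text
time: 24.4
position: [0.6572, 0.1466, 0.0742]
tool_rot: [0.174, 0.985, 0.001, -0.001]
ft_force: [0.2, 0.1, 0.3]
grip_width: 0.0648
grip_force: 0.0
time: 24.82
position: [0.6584, 0.1466, 0.1577]
tool_rot: [0.174, 0.985, 0.001, 0.001]
ft_force: [-0.1, -0.2, -0.4]
grip_width: 0.0647
grip_force: 0.0
time: 25.32
position: [0.652, 0.0625, 0.2349]
tool_rot: [0.175, 0.985, 0.001, -0.0]
ft_force: [0.6, 0.6, -0.7]
grip_width: 0.0649
grip_force: 0.0
t 25.3167 pos [0.652  0.0625 0.2349] z [-0.     0.003 -1.   ] y [0.345 0.939 0.002] q [-0.076  0.579  1.362  0.003  1.201 -1.296] w 64.9 gf 0.0 F [ 0.6  0.6 -0.7] axial mm 191.8 off [ 66.  261.4  36.6]
scene mouse [(0.72, [222.9, 193.3, 240.9, 216.1])]
scene minipc [(0.74, [99.0, 227.8, 148.9, 271.0])]
scene brick [(0.85, [317.2, 178.4, 342.4, 201.7])]
top mouse [(0.57, [243.4, 228.8, 259.7, 264.3])]
top minipc [(0.87, [353.6, 197.8, 391.0, 239.6])]
top brick [(0.82, [123.3, 209.4, 144.9, 248.5])]
```

View pics/end.png

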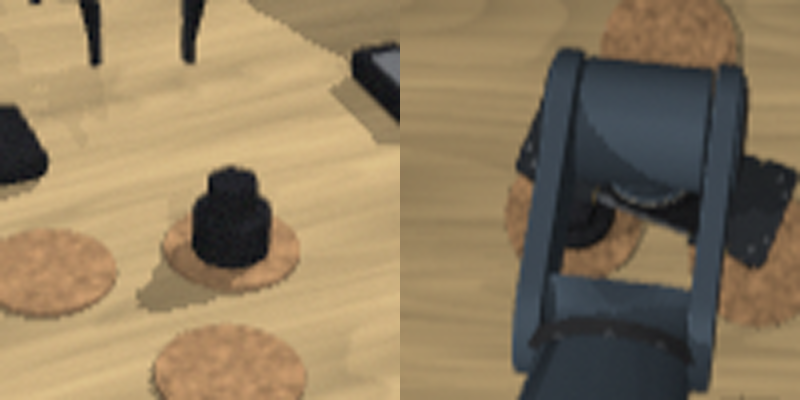

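The lid stands upright in the middle of the chosen coaster at crop (231,220), the gripper is clear, and the mouse, mini computer and power brick haven't moved. I hand in.

```bash
python3 -c "
from rig import hand_in
print(hand_in())"
```

```text
the job is handed in; nothing more can be done
None
```

The lid is unscrewed, lifted off and standing upright in the middle of the leftmost cork coaster; the mouse, mini computer and power brick were not moved, and the job was handed in at about 25 s of the 69 s allowed.

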